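# Seat the vial carousel on the autosampler's keyed drive hub

### The job

Load the vial carousel into the autosampler: pull the autosampler's drawer out to its stop, then lift the carousel off its loading stand and push its keyed shaft down into the drive hub in the drawer, turning it until the key slips into the keyway, and press on against the ejector spring until it sits fully home. The drive clamps it only at the next start-up, so finish while still holding the carousel in the gripper, pressed fully home, with the drawer left out. Keep the carousel upright so that no vial falls, and leave the vial rack, the beaker and the white bottle where they are.

Things in the scene. Friction and masses are not known exactly. Their poses are not given: they have to be found in the camera images.
- drawer (a joint): drawer of the autosampler (white box 204 mm wide, 225 mm deep, 136 mm high, dark touch panel on top; grey drawer front 118 mm high with a steel bar handle). Slides straight out of the front; in m, 0 shut, 0.14 at its stop; about 3 N of friction, stays where left.
- drawer_handle (a point): middle of the drawer's steel bar handle: a round level bar 104 mm above the worktop, 10 mm thick and 120 mm long on two posts 90 mm apart, its centre line 42 mm in front of the drawer front. Axes move with the drawer: y along the bar, z up; the drawer opens along -x (roughly towards the robot).
- hub_face (a point): centre of the top face of the drive hub, an upright aluminium cylinder 44 mm across in the drawer, 131 mm behind the handle bar; face 49 mm above the worktop, z up. Bore 22 mm; keyway 7 mm wide, open to the top, towards +x, to 15.5 mm from the centre, red mark outside it. Turns about z with about 0.3 N m and stays where left. Carousel home: underside on this face.
- ejector (a joint): brass spring ejector at the bottom of the hub's bore; value in m, 0 when up, grows as the shaft presses it. The shaft meets it 8 mm before home and presses it to about 0.008 at home; it pushes back with 7 N at first, 11 N at home, and lifts a carousel that is let go.
- carousel: vial carousel, about 0.26 kg: aluminium disc, blue disc above it, 92 mm across, eight small vials (tops 36 mm above the origin) and a black knob on a centre post. Origin on the axis in the flat underside; z up; x towards the key. White lines on knob and blue disc and the only white-capped vial lie over the key. Out of line, the key rests on the hub's face, underside 18 mm above it.
- knob (a point): middle of the carousel's black round knurled knob, the place to grip: on the axis, 59 mm above the underside; 29 mm across, 26 mm high (46 to 72 mm above the underside). Axes as the carousel's.
- shaft_tip (a point): centre of the lower end of the carousel's steel shaft, 26 mm below the underside: shaft 20 mm across with a tapered tip. A brass key 5 mm wide on its +x side reaches 14 mm from the axis and runs from the underside to 18 mm below it; the last 8 mm of shaft are a plain pilot. Axes as the carousel's.
- stand: loading stand, fixed: white ring on three short steel posts over a white foot ring 104 mm across; origin at the centre of its foot. The carousel's underside rests on its top ring, 48 mm above the worktop, with the shaft hanging free inside the ring (76 mm wide inside).
- vial_rack: blue rack full of vials, 66 x 160 x 40 mm, standing on the worktop to the right; origin at the centre of its underside.
- beaker: clear beaker, 53 mm across, 66 mm high; origin at the centre of its underside.
- bottle_white: white bottle with a red cap, 60 mm across, 100 mm high; origin at the centre of its underside.

How it is judged (in metres and radians):
On the way, in this order (a step that is already met when the one before it is completed fails the run):
1. the drawer is pulled out to its stop (value of joint drawer above 0.135 m), for 0.2 s.
2. the carousel is lifted clear of its stand (z of carousel in the frame of stand above 0.07 m and contact force between the fingers and carousel above 2 N), for 0.1 s.
3. the key is in the keyway: the underside is less than 10 mm above the hub's face, on its axis (z of carousel in the frame of hub_face below 0.01 m and horizontal distance between carousel and hub_face below 0.004 m), for 0.1 s.
At the end, for the whole second after the job is handed in: Still gripped (over 4 N on the fingers) and pressed home: underside within 2 mm of the hub's face, axes within 3 mm, key in keyway (within 0.2 rad), upright within 0.06 rad, ejector pressed over 6 mm; drawer out past 120 of its 140 mm (value of joint drawer above 0.12 m and z of carousel in the frame of hub_face below 0.002 m and horizontal distance between carousel and hub_face below 0.003 m and angle between the x axis of carousel and the x axis of hub_face, either way round below 0.2 rad and angle between carousel's own z axis and vertical below 0.06 rad and value of joint ejector above 0.006 m and contact force between the fingers and carousel above 4 N); the arm keeps its last pose, push and grip.
It fails at once if the carousel is tipped by more than 0.5 rad, so that vials would fall (angle between carousel's own z axis and vertical above 0.5 rad).
It fails at once if the vial rack is shifted by more than 25 mm (distance of vial_rack from where it was at the start of the episode above 0.025 m).
It fails at once if the beaker is shifted by more than 25 mm or tipped (distance of beaker from where it was at the start of the episode above 0.025 m or angle between beaker's own z axis and vertical above 0.5 rad).
It fails at once if the white bottle is shifted by more than 25 mm or tipped (distance of bottle_white from where it was at the start of the episode above 0.025 m or angle between bottle_white's own z axis and vertical above 0.5 rad).
It also fails if it takes over 58 s, if anything falls off the work surface, if the arm or the gripper's body presses on something with over 40 N, if the wrist force passes 120 N, or if a joint passes its speed limit or range.

### The arm

A 6-joint arm with a two-finger parallel gripper is mounted at the origin on a cart in front of the work surface, level with it; the furniture and walls round the work are solid. World frame = base frame: x ahead of the robot, y to its left, z up, the work surface at z = 0. Lengths are in mm, angles in rad, forces in N, time in s.
With the tool pointing down it reaches from about 275 to 850 mm from the base axis. Payload 5.2 kg.
Tool frame: the origin (TCP) lies on the centre line of the jaws, within the pads' length; the fingertips stand manip.tcp_to_tips ahead of it and the grasp point (between the pads) lies 6 mm ahead of it (manip.tcp_to_tips is the distance from the TCP to the fingertips, in mm); z points along the fingers, y is the line along which they close (so a half turn about z gives the same grasp; the last joint's range is limited). The gripper opens to 85 mm and grips with 20 to 120 N. Pads are 22 mm wide; open, the fingers measure 114 mm over their backs; the gripper's body (76 mm by 85 mm) begins 54 mm behind the grasp point. The pads swing forward as they close: fully open they stand 13 mm farther back than shut.
Start: joints at [-1.42, 0.259, 1.535, -0, 1.348, -0.203], TCP at [190.577, -515.932, 234.21] pointing down, gripper open.
Joint ranges: [-3.14, 3.14], [-0.91, 2.08], [0.19, 2.58], [-1.22, 4.36], [0.22, 2.71], [-3.12, 3.12]. Speed limits (rad/s): [2.57, 2.57, 3.14, 3.14, 3.14, 3.14].

### API

Orientations are given as a unit quaternion [x, y, z, w].
In Python, from rig import manip gives the robot as it stands.
- The arm moves only by the tool arm_command, never from a script. Its argument "plan" is one flat list of numbers, 5 for each row, row after row: the shift along the tool's x, y, z in m, then the turn about the tool's z in rad, then the finger opening in m, from 0 to 0.0854. A call has exactly 5 rows; each row is the pose to reach, as a shift and turn from the pose commanded when the call began, along the tool's axes at that moment; what a row does not reach only later rows make up. A row lasts 1/8 s, in which the tool goes at most 62.5 mm and 10.7 degrees, less where a joint would pass 70% of its speed; a pose out of reach is approached as far as the arm can. A call with a gripper value outside its range is refused whole. The fingers move at their own pace and stop on an object; "force" is the grip in N (left out, the last holds). Time passes only in rows, so rows that repeat a pose let the fingers close, or fill a call up. It gives the time, the measured TCP pose, the force and the opening at its end, in the units of the state.
- manip.observe(): the state, without advancing time (a new reading comes with each control period).
- manip.camera(name): name is "scene" or "side" or "wrist"; returns a dict with "color" (480x640x3 uint8, red, green, blue), "z_map" (480x640 float32, mm along the optical axis (not along the pixel's ray), 0 where there is no reading), "fx", "fy", "cx", "cy" (pixels), "rvec" (rotation vector, rad) and "tvec" (3), from world to camera coordinates, as OpenCV has them; the wrist camera has in their place "mount" (4x4, takes a point from camera to tool coordinates, whose origin is the TCP and whose axes are the flange's). Camera axes: x right, y down, z forward; pixel columns grow to the right and rows downward; lengths in mm; the calibration is good to about 2 mm. A picture is of the moment at which its call begins: read the wrist's pose just before it.
- manip.close_job(): hands the job in, once; it reports no verdict.
The state is a dict: "t": time; "joints": joint angles; "joint_velocities": joint speeds; "joint_efforts": joint torques, N m; "eef_pos": TCP position; "eef_rot": TCP orientation; "force": force on the tool from outside, world axes, zero at the start; "moment": the same for the moment, N m; "grip_width": finger opening in mm.
Only numpy, scipy, OpenCV 4.12 (cv2) and the standard library are available. Lean on these libraries where they do the work, as an engineer would, in place of code of your own. Each camera call takes 0.05 s, during which the arm holds its last target. There are 200 camera calls.

## Working session

There is one attempt and no reset: what is moved stays moved. The work goes in short steps, Python scripts to look and compute and a tool call to move; the robot and the scene stay as the last step left them, time stands still between calls to the robot, and variables do not carry over. Pictures are saved under pics/ and viewed, on a budget of 10 in all, crops included, one or two more only if the job needs it, and the job is handed in when it is done.

Besides the shell and the picture viewer there is one more tool, called after ">>>" as name(argument=value, ...) on one line, values as JSON. arm_command: Moves the arm, as the interface text tells. Its arguments: {"type":"object","properties":{"plan":{"type":"array"},"force":{"type":"number"}},"required":["plan"]}

```bash
ls; mkdir -p pics
cat > h.py <<'E'
import numpy as np, cv2
from scipy.spatial.transform import Rotation as R
from rig import manip
def world_from_cam(c, st=None):
    if "mount" in c:
        T=np.eye(4); T[:3,:3]=R.from_quat(st["eef_rot"]).as_matrix(); T[:3,3]=st["eef_pos"]
        return T@np.array(c["mount"])
    T=np.eye(4); T[:3,:3]=cv2.Rodrigues(np.array(c["rvec"],float))[0]; T[:3,3]=np.ravel(c["tvec"])
    return np.linalg.inv(T)
def cloud(c,T):
    v,u=np.mgrid[:480,:640]; z=c["z_map"]
    p=np.stack([(u-c["cx"])/c["fx"]*z,(v-c["cy"])/c["fy"]*z,z],-1)
    return p@T[:3,:3].T+T[:3,3]
def ray(c,T,u,v,h):
    "pixel -> point on plane z=h"
    d=T[:3,:3]@np.array([(u-c["cx"])/c["fx"],(v-c["cy"])/c["fy"],1.]); o=T[:3,3]
    return o+d*(h-o[2])/d[2]
def proj(c,T,p):
    q=np.linalg.inv(T)@np.append(p,1); return q[0]/q[2]*c["fx"]+c["cx"],q[1]/q[2]*c["fy"]+c["cy"]
def look(name):
    st=manip.observe(); c=manip.camera(name); return st,c,world_from_cam(c,st)
def save(c,f): cv2.imwrite("pics/"+f,c["color"][:,:,::-1])
E
python3 - <<'E'
from h import *
print(manip.observe(), manip.tcp_to_tips)
for n in("scene","side","wrist"):
    st,c,T=look(n); save(c,n+"0.png"); np.savez("/tmp/%s0.npz"%n,T=T,**c); print(n,T[:3,3],T[:3,2],c["fx"])
    if n=="wrist": print(c["mount"])
E
```

```text
pics
{'t': 0.0, 'joints': array([-1.41979145e+00,  2.59368199e-01,  1.53607023e+00,  5.71913461e-06,
        1.34798413e+00, -2.02798011e-01]), 'joint_velocities': array([ 0.00056269, -0.00173355, -0.00152146,  0.00072578, -0.00086394,
       -0.00027266]), 'joint_efforts': array([-1.43237852e-03, -4.46029508e+01, -2.90573394e+01, -5.40289293e-04,
        1.18115151e-02, -7.49228775e-06]), 'eef_pos': array([ 190.5039173 , -515.41082315,  233.36627346]), 'eef_rot': array([ 9.84393402e-01,  1.75979527e-01,  2.64788621e-05, -9.14574232e-04]), 'force': array([ 0.18432365, -0.46556343, -0.23402278]), 'moment': array([ 0.04629753, -0.02231045, -0.07349331]), 'grip_width': 85.57347660480103} 25.0
scene [-284.54722135  730.43590197  802.88502241] [ 0.66030646 -0.54164865 -0.52020392] 520.892783652472
side [1394.67404594  -23.34697837  704.21196783] [-0.80085938  0.04065867 -0.59747061] 462.95263610869387
wrist [ 260.18102243 -489.29003707  373.75068481] [-0.27392609 -0.09907774 -0.95663373] 339.36845903186696
[[ 1.34312675e-03 -9.56539009e-01 -2.91601304e-01  7.44709588e+01]
 [ 9.99998791e-01  1.51328479e-03 -3.57991573e-04 -6.19458318e-01]
 [ 7.83708723e-04 -2.91600471e-01  9.56539885e-01 -1.40285722e+02]
 [ 0.00000000e+00  0.00000000e+00  0.00000000e+00  1.00000000e+00]]
```

View pics/scene0.png

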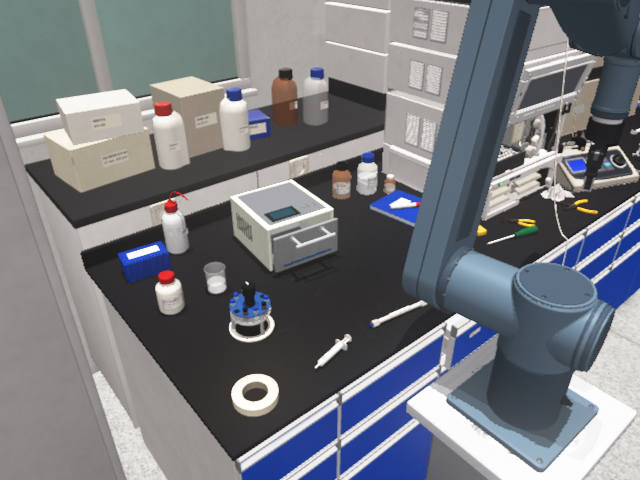

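View pics/side0.png

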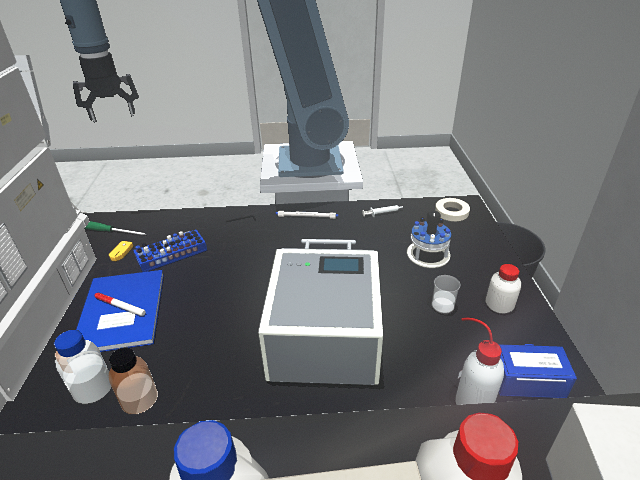

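The scene view shows the autosampler at (285,230) with its bar handle near (308,238), and the carousel on its stand at (250,310). The side view shows the handle at (328,242), the carousel at (431,235), the beaker at (446,295) and the bottle at (504,290).

Run:
```python
from h import *
for n in("scene","side"):
    c=dict(np.load(f"/tmp/{n}0.npz")); T=c["T"]; P=cloud(c,T); z=P[...,2]
    ok=c["z_map"]>0
    # top of autosampler
    m=ok&(abs(z-136)<8)&(P[...,0]>350)&(P[...,0]<900)&(abs(P[...,1])<250)
    nl,lab,s,_=cv2.connectedComponentsWithStats(m.astype(np.uint8)); k=1+np.argmax(s[1:,4])
    pts=P[lab==k]; r=cv2.minAreaRect(pts[:,:2].astype(np.float32)); print(n,"top",r,pts[:,2].mean(),s[k])
    print(cv2.boxPoints(r).round())
    # handle
    if n=="side": bb=(295,232,362,249)
    else: bb=(268,220,345,268)
    a=np.zeros_like(m); a[bb[1]:bb[3],bb[0]:bb[2]]=1
    h=a&ok&(z>95)&(z<116); x0=r[0][0]
    h&=P[...,0]<x0-112-20
    q=P[h]; print("handle",len(q),q.mean(0) if len(q) else '')
    if len(q)>5:
        d=np.linalg.svd(q-q.mean(0))[2][0]; t=(q-q.mean(0))@d; print(d,t.min(),t.max(), q.mean(0)+d*(t.min()+t.max())/2)
    # carousel : blue disc & knob
    bb=(220,275,285,345) if n=="scene" else (400,205,465,270)
    a=np.zeros_like(m); a[bb[1]:bb[3],bb[0]:bb[2]]=1
    for lo,hi in((60,90),(112,130),(30,58)):
        q=P[a&ok&(z>lo)&(z<hi)]; 
        if len(q): print(lo,hi,len(q),q.mean(0),np.median(q,0),q.min(0),q.max(0))
for n,bb in(("scene",(210,260,290,350)),("side",(395,200,475,275))):
    im=cv2.imread(f"pics/{n}0.png")[bb[1]:bb[3],bb[0]:bb[2]]
    cv2.imwrite(f"/tmp/{n}.png",cv2.resize(im,(400,400),interpolation=cv2.INTER_CUBIC))
a=cv2.hconcat([cv2.imread("/tmp/scene.png"),cv2.imread("/tmp/side.png")]); cv2.imwrite("pics/crop.png",a)
```

```text
scene top ((770.6625366210938, 3.3327484130859375), (206.0835723876953, 232.72242736816406), 83.71939849853516) 137.15136820481624 [ 230  179  103   53 3005]
[[ 644.  -86.]
 [ 875. -112.]
 [ 898.   93.]
 [ 666.  118.]]
handle 519 [616.13253284   7.24296572 106.48319694]
[-0.07619672  0.99708071  0.00491095] -87.7780895299308 94.7293264103666 [615.86770211  10.70843782 106.50026554]
60 90 813 [517.16129304 275.40751306  72.59602002] [516.11623307 278.7773099   69.71325395] [477.83161767 224.48744151  60.08085855] [569.51794215 316.12429922  89.17560214]
112 130 121 [521.86253396 271.98016747 118.78864386] [520.92513733 272.01447271 119.50357167] [508.9665707  256.57588037 112.11882526] [538.79403622 285.47238379 123.47254598]
30 58 352 [519.37899236 282.63211359  48.45053935] [496.5232794  284.58831649  50.87206994] [477.89467573 230.34715652  30.6532976 ] [688.40241276 316.36791436  57.96817451]
side top ((771.2435302734375, 3.3079681396484375), (204.11947631835938, 229.34632873535156), 83.62966918945312) 135.42466815269614 [ 259  249  124   91 9851]
[[ 646.  -85.]
 [ 874. -111.]
 [ 897.   92.]
 [ 669.  117.]]
handle 295 [597.33487615  19.92585009 105.66841598]
[ 0.08329485  0.99651866 -0.00353867] -63.3826086115513 60.93954455617041 [597.23312882  18.70857063 105.67273858]
60 90 726 [533.20385803 266.26336146  71.44013799] [534.18634189 262.45651659  68.09617821] [479.52323247 224.91749857  60.11444168] [571.66179357 314.15544863  89.97629715]
112 130 93 [528.24376706 268.60678248 117.39326712] [529.54513923 268.60282661 117.93688636] [512.1254903  255.15802321 112.3187361 ] [539.92551956 284.68214656 121.50107677]
30 58 300 [554.19798758 260.6087107   48.24628364] [557.00637278 256.92388603  49.95402378] [508.82266414 223.19572259  30.28892577] [572.41895276 312.83206463  57.87128411]
```

View pics/crop.png

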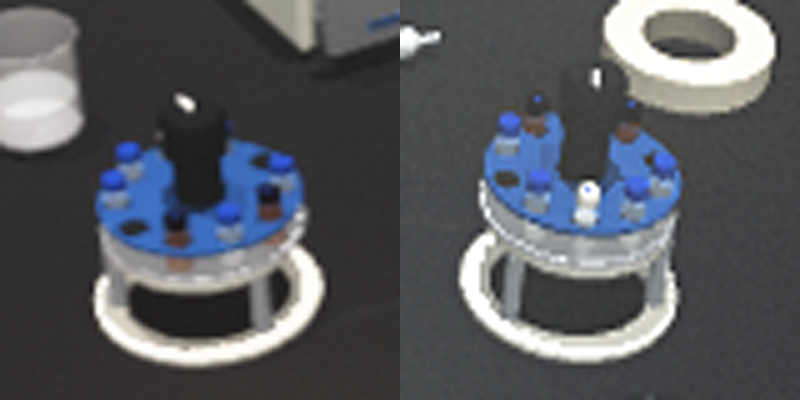

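```bash
cat >> h.py <<'E'
def yaw(st): 
    x=R.from_quat(st["eef_rot"]).as_matrix()[:,0]; return np.arctan2(x[1],x[0])
def go(x,y,z,a,st=None):
    "shift (m, tool axes) and turn (rad) from the measured pose to world TCP x,y,z mm, tool-x yaw a"
    st=st or manip.observe(); M=R.from_quat(st["eef_rot"]).as_matrix()
    d=M.T@(np.array([x,y,z])-st["eef_pos"])/1000; t=-(a-yaw(st)); t=(t+np.pi)%(2*np.pi)-np.pi
    print("now",st["eef_pos"].round(1),"yaw",round(yaw(st),4),"t",round(st["t"],2),"j",st["joints"].round(2),"grip",round(st["grip_width"],1),"F",st["force"].round(1))
    print("shift",d.round(4),"turn",round(t,4))
E
python3 - <<'E'
from h import *
c=dict(np.load("/tmp/side0.npz")); T=c["T"]
g=c["color"][228:246,424:442].astype(int); 
m=(g.min(2)>170); v,u=np.nonzero(m); print(list(zip(u+424,v+228)))
for p in((432,236),(433,238)): 
  w=ray(c,T,*p,84); print(w, np.arctan2(w[1]-270,w[0]-525))
print("scene proj",[proj(c,T,(525,270,h)) for h in(120,48)])
go(597,20,190,1.463)
E
```

```text
[(np.int64(432), np.int64(234)), (np.int64(433), np.int64(234)), (np.int64(431), np.int64(235)), (np.int64(433), np.int64(235)), (np.int64(434), np.int64(235)), (np.int64(431), np.int64(236)), (np.int64(432), np.int64(236)), (np.int64(433), np.int64(236)), (np.int64(434), np.int64(236)), (np.int64(431), np.int64(237)), (np.int64(432), np.int64(237)), (np.int64(433), np.int64(237)), (np.int64(434), np.int64(237)), (np.int64(431), np.int64(238)), (np.int64(432), np.int64(238)), (np.int64(433), np.int64(238)), (np.int64(430), np.int64(239)), (np.int64(431), np.int64(239)), (np.int64(432), np.int64(239)), (np.int64(433), np.int64(239)), (np.int64(430), np.int64(240)), (np.int64(431), np.int64(240)), (np.int64(432), np.int64(240)), (np.int64(433), np.int64(240)), (np.int64(431), np.int64(241)), (np.int64(432), np.int64(241)), (np.int64(433), np.int64(241)), (np.int64(440), np.int64(244)), (np.int64(441), np.int64(244)), (np.int64(430), np.int64(245)), (np.int64(431), np.int64(245)), (np.int64(432), np.int64(245)), (np.int64(433), np.int64(245)), (np.int64(440), np.int64(245)), (np.int64(441), np.int64(245))]
[565.35628463 260.04697257  84.        ] -0.2418033864198234
[573.02984938 260.41419408  84.        ] -0.1969918528373174
scene proj [(np.float64(433.91788260498754), np.float64(212.67882613472474)), (np.float64(430.1015320145519), np.float64(238.0535948096897))]
now [ 190.5 -515.5  233.6] yaw 0.3538 t 0.15 j [-1.42  0.26  1.54  0.    1.35 -0.2 ] grip 85.4 F [-0.5 -0.3  0.4]
shift [ 0.5668 -0.3614  0.0442] turn -1.1092
```

>>> arm_command(plan=[0.04,-0.025,0,-0.08,0.04,0.09,-0.055,0,-0.18,0.035,0.14,-0.09,0,-0.29,0.032,0.19,-0.12,0,-0.39,0.032,0.24,-0.15,0,-0.49,0.032])

```text
t: 0.78
eef_pos: [364.5, -290.4, 234.2]
eef_rot: [0.912, 0.411, 0.0, 0.0]
force: [0.6, -0.5, -0.1]
grip_width: 32.3
```

>>> arm_command(plan=[0.043,-0.004,0,-0.08,0.032,0.088,-0.008,0,-0.17,0.032,0.13,-0.01,0,-0.25,0.032,0.17,-0.015,0,-0.33,0.032,0.21,-0.02,0,-0.41,0.032])

```text
t: 1.4
eef_pos: [488.9, -120.6, 234.0]
eef_rot: [0.809, 0.588, -0.0, -0.0]
force: [0.7, -0.3, 0.4]
grip_width: 31.5
```

Run:
```python
from h import *
go(597,20,190,1.463)
```

```text
now [ 488.9 -120.6  234. ] yaw 1.2566 t 1.4 j [-0.46  0.18  1.64 -0.    1.32 -0.15] grip 31.5 F [ 0.7 -0.3  0.4]
shift [0.1671 0.0594 0.044 ] turn -0.2064
```

>>> arm_command(plan=[0.042,0.015,0.011,-0.06,0.032,0.084,0.03,0.022,-0.12,0.032,0.126,0.045,0.033,-0.18,0.032,0.167,0.059,0.044,-0.206,0.032,0.167,0.059,0.044,-0.206,0.032])

```text
t: 2.02
eef_pos: [596.8, 21.0, 188.4]
eef_rot: [0.744, 0.668, -0.001, -0.001]
force: [-0.2, -0.0, 0.8]
grip_width: 32.1
```

Run:
```python
from h import *
st,c,T=look("wrist"); save(c,"w1.png"); P=cloud(c,T); z=P[...,2]; ok=c["z_map"]>0
m=ok&(abs(z-105)<9)&(P[...,0]>560)&(P[...,0]<625)&(abs(P[...,1]-20)<75)
q=P[m]; print(len(q),q.mean(0),q.min(0),q.max(0))
print("px of bar",proj(c,T,(597,20,104)))
go(597,20,98,1.463)
```

```text
3296 [597.03816416  28.41381512 108.282274  ] [580.81186255 -34.5351693  103.34091112] [624.97003542  83.11969049 111.67140717]
px of bar (np.float64(326.45191481122185), np.float64(247.00761059095086))
now [596.2  19.5 189. ] yaw 1.4621 t 2.08 j [-0.15  0.37  1.48 -0.    1.29 -0.05] grip 32.2 F [-0.5  0.4  0.1]
shift [0.0006 0.0009 0.091 ] turn -0.0009
```

View pics/w1.png

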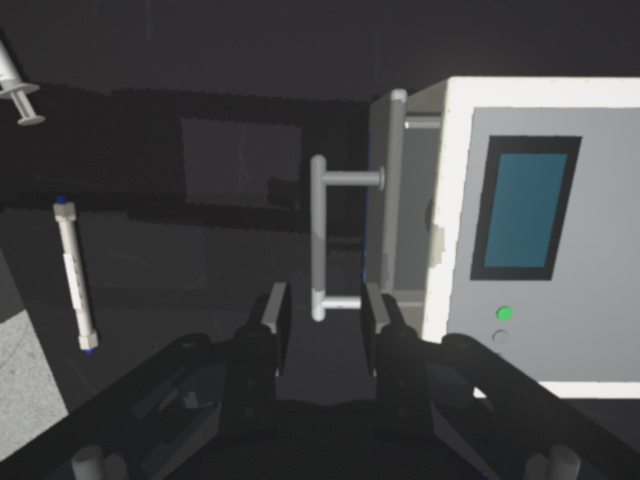

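The wrist view shows one bar at x≈318 (rows 157–320) and a second, bar-like shape at x≈395 next to the white box. I'll check depths on both before going down.

Run:
```python
from h import *
st,c,T=look("wrist"); P=cloud(c,T)
for u,v in((318,170),(318,210),(318,250),(318,290),(350,178),(375,178),(345,303),(395,100),(396,150),(395,200),(393,250),(390,285),(420,122),(415,180),(380,200),(380,110),(450,100),(500,100)): print(u,v,P[v,u].round(0))
print(proj(c,T,(597,20,104)))
```

```text
318 170 [597.  72. 109.]
318 210 [594.  46. 107.]
318 250 [591.  18. 109.]
318 290 [587. -11. 110.]
350 178 [617.  65. 110.]
375 178 [633.  63. 109.]
345 303 [605. -24. 109.]
395 100 [646. 108. 120.]
396 150 [645.  80. 119.]
395 200 [643.  50. 119.]
393 250 [640.  16. 119.]
390 285 [637.  -8. 118.]
420 122 [680.  95.  42.]
415 180 [681.  45.  17.]
380 200 [636.  46.  99.]
380 110 [643. 105.  81.]
450 100 [671. 104. 136.]
500 100 [697. 101. 137.]
(np.float64(326.9785015948073), np.float64(244.57342224232926))
```

The second shape is the top edge of the drawer front (z≈119); the bar is the one at x≈592 mm, z≈104 (top 109). I'll go down onto it.

>>> arm_command(plan=[0.001,-0.003,0.02,0,0.032,0.001,-0.003,0.045,0,0.032,0.001,-0.003,0.07,0,0.032,0.001,-0.003,0.081,0,0.032,0.001,-0.003,0.081,0,0.032])

```text
t: 2.75
eef_pos: [593.1, 19.0, 109.1]
eef_rot: [0.746, 0.666, -0.0, -0.0]
force: [0.0, -0.2, -0.0]
grip_width: 32.0
```

>>> arm_command(plan=[0,0,0,0,0.005,0,0,0,0,0.0,0,0,0,0,0.0,0,0,0,0,0.0,0,0,0,0,0.0], force=40)

```text
t: 3.38
eef_pos: [595.4, 19.3, 111.8]
eef_rot: [0.745, 0.667, 0.002, 0.002]
force: [-1.2, -0.9, 6.8]
grip_width: 0.5
```

Run:
```python
from h import *
st,c,T=look("side"); im=c["color"][190:310,250:410][:,:,::-1]; im=cv2.resize(im,None,fx=3.7,fy=3.7,interpolation=cv2.INTER_CUBIC)[:440]
st2,c2,T2=look("wrist"); w=cv2.resize(c2["color"][:,:,::-1],None,fx=.9,fy=.9)[100:400,100:476]
w=cv2.resize(c2["color"][140:400,200:470][:,:,::-1],(400,385)); im=cv2.resize(im,(400,300))
cv2.imwrite("pics/g1.png",cv2.vconcat([im,w])[:600]) ; print(manip.observe()["force"], st["eef_pos"])
```

```text
[-1.01692705 -0.10951904  6.483817  ] [595.42165378  19.34821622 111.79819817]
```

View pics/g1.png

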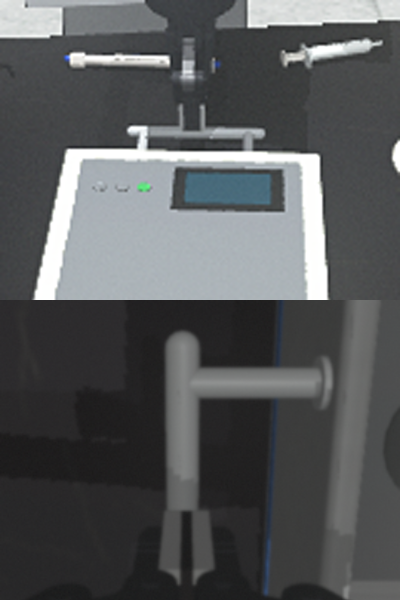

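Run:
```python
from h import *
st,c,T=look("wrist"); P=cloud(c,T)
for v in range(262,340,6): print(v,[tuple(P[v,u].round(0).astype(int)) for u in (306,312,318,324,330,336,342)])
```

```text
262 [(np.int64(578), np.int64(-2), np.int64(0)), (np.int64(591), np.int64(37), np.int64(104)), (np.int64(594), np.int64(39), np.int64(109)), (np.int64(597), np.int64(39), np.int64(110)), (np.int64(600), np.int64(38), np.int64(109)), (np.int64(602), np.int64(-4), np.int64(1)), (np.int64(606), np.int64(-5), np.int64(0))]
268 [(np.int64(577), np.int64(-6), np.int64(1)), (np.int64(582), np.int64(-8), np.int64(-1)), (np.int64(594), np.int64(36), np.int64(109)), (np.int64(597), np.int64(36), np.int64(109)), (np.int64(599), np.int64(35), np.int64(109)), (np.int64(601), np.int64(-10), np.int64(-1)), (np.int64(606), np.int64(-10), np.int64(1))]
274 [(np.int64(577), np.int64(-12), np.int64(0)), (np.int64(582), np.int64(-12), np.int64(2)), (np.int64(594), np.int64(33), np.int64(109)), (np.int64(596), np.int64(33), np.int64(110)), (np.int64(599), np.int64(32), np.int64(108)), (np.int64(601), np.int64(-14), np.int64(1)), (np.int64(605), np.int64(-15), np.int64(1))]
280 [(np.int64(576), np.int64(-17), np.int64(0)), (np.int64(581), np.int64(-18), np.int64(0)), (np.int64(593), np.int64(30), np.int64
[... 2429 characters left out ...]
 (np.int64(602), np.int64(31), np.int64(149))]
328 [(np.int64(590), np.int64(34), np.int64(155)), (np.int64(592), np.int64(33), np.int64(153)), (np.int64(594), np.int64(33), np.int64(154)), (np.int64(596), np.int64(28), np.int64(147)), (np.int64(598), np.int64(28), np.int64(147)), (np.int64(600), np.int64(31), np.int64(152)), (np.int64(602), np.int64(31), np.int64(152))]
334 [(np.int64(590), np.int64(33), np.int64(157)), (np.int64(592), np.int64(33), np.int64(156)), (np.int64(594), np.int64(32), np.int64(156)), (np.int64(595), np.int64(26), np.int64(147)), (np.int64(598), np.int64(26), np.int64(147)), (np.int64(600), np.int64(32), np.int64(156)), (np.int64(602), np.int64(31), np.int64(156))]
```

>>> arm_command(plan=[0,0,-0.02,0,0,0,0,-0.04,0,0,0,0,-0.05,0,0,0,0,-0.05,0,0,0,0,-0.05,0,0])

```text
t: 4.15
eef_pos: [593.2, 19.8, 158.6]
eef_rot: [0.745, 0.667, -0.0, -0.0]
force: [-0.4, 0.6, -0.5]
grip_width: -0.2
```

Run:
```python
from h import *
st,c,T=look("wrist"); P=cloud(c,T); z=P[...,2]; ok=c["z_map"]>0
print(st["eef_pos"],st["grip_width"],st["force"])
m=ok&(z>112)&(abs(P[...,0]-st["eef_pos"][0])<10)&(abs(P[...,1]-st["eef_pos"][1])<16); v,u=np.nonzero(m); print(z[m].min(),np.percentile(z[m],[1,5]),v.min(),u[v<v.min()+4])
s,c,T=look("side"); P=cloud(c,T); z=P[...,2]
m=(c["z_map"]>0)&(z>112)&(abs(P[...,0]-596)<14)&(abs(P[...,1]-19)<16); print("side",np.percentile(z[m],[0,2,5,50]),m.sum())
```

```text
[593.1993324   19.79198759 158.5910831 ] -0.15769050116661412 [-0.3723548   0.56798499 -0.52992347]
159.4099728447898 [163.37203444 171.75691973] 282 [311 312 313 314 315 316 317 318 319 320 321 322 323 324 325 326 327 328
 329 330 331 332 333 334 335 336 337 338 339 340 311 312 313 314 315 316
 317 318 319 320 321 322 323 324 325 326 327 328 329 330 331 332 333 334
 335 336 337 338 339 340 311 312 313 314 315 316 317 318 319 320 321 322
 323 324 325 326 327 328 329 330 331 332 333 334 335 336 337 338 339 340
 311 312 313 314 315 316 317 318 319 320 321 322 323 324 325 326 327 328
 329 330 331 332 333 334 335 336 337 338 339 340]
side [153.88005282 156.98828779 161.57629241 247.35207362] 325
```

The fingertips stand only about 2.5 mm ahead of the reported TCP. Both depth views and the contact with the bar show this, against the stated 25 mm. I'll use the measured offset and go about 20 mm lower.

>>> arm_command(plan=[0,0.001,0,0,0.032,0,0.001,0,0,0.032,0,0.001,0.025,0,0.032,0,0.001,0.05,0,0.032,0,0.001,0.069,0,0.032])

```text
t: 4.88
eef_pos: [594.2, 19.7, 89.0]
eef_rot: [0.745, 0.667, -0.0, -0.0]
force: [-0.1, -0.7, -0.1]
grip_width: 32.0
```

>>> arm_command(plan=[0,0,0,0,0.032,0,0,0,0,0.0,0,0,0,0,0.0,0,0,0,0,0.0,0,0,0,0,0.0], force=40)

```text
t: 5.5
eef_pos: [595.1, 19.6, 91.1]
eef_rot: [0.745, 0.667, 0.0, 0.001]
force: [-1.6, 0.7, 3.7]
grip_width: 8.7
```

>>> arm_command(plan=[0,-0.012,0,0,0.0,0,-0.036,0,0,0.0,0,-0.062,0,0,0.0,0,-0.088,0,0,0.0,0,-0.112,0,0,0.0])

```text
t: 6.12
eef_pos: [484.4, 32.1, 91.2]
eef_rot: [0.745, 0.667, 0.002, 0.002]
force: [4.6, 1.2, 2.5]
grip_width: 8.2
```

>>> arm_command(plan=[0,-0.015,0,0,0.0,0,-0.026,0,0,0.0,0,-0.031,0,0,0.0,0,-0.031,0,0,0.0,0,-0.031,0,0,0.0])

```text
t: 6.75
eef_pos: [467.0, 34.0, 91.6]
eef_rot: [0.746, 0.666, 0.01, 0.01]
force: [45.6, 2.0, -38.5]
grip_width: 8.5
```

>>> arm_command(plan=[0,0.007,0,0,0.0,0,0.013,0,0,0.0,0,0.013,0,0,0.0,0,0.013,0,0,0.025,0,0.013,0,0,0.032])

```text
t: 7.38
eef_pos: [464.4, 34.1, 89.7]
eef_rot: [0.745, 0.667, -0.001, -0.001]
force: [0.9, -0.3, -0.2]
grip_width: 31.8
```

>>> arm_command(plan=[0,0,0,0,0.032,0,0,-0.03,0,0.032,0,0,-0.08,0,0.032,0,0,-0.13,0,0.032,0,0,-0.16,0,0.032])

```text
t: 8.0
eef_pos: [465.8, 33.9, 252.7]
eef_rot: [0.745, 0.667, 0.001, 0.001]
force: [-0.4, -0.2, 0.4]
grip_width: 32.1
```

Run:
```python
from h import *
st,c,T=look("scene"); np.savez("/tmp/scene1.npz",T=T,**c); a=c["color"][170:320,210:360]
s2,c2,T2=look("wrist"); np.savez("/tmp/wrist1.npz",T=T2,**c2); go(525,270,250,0)
a=cv2.resize(a,(400,400),interpolation=cv2.INTER_CUBIC); b=cv2.resize(c2["color"],(400,300))
b=cv2.copyMakeBorder(b,0,100,0,0,cv2.BORDER_CONSTANT)
cv2.imwrite("pics/o1.png",cv2.hconcat([a,b])[:,:,::-1])
```

```text
now [467.1  33.7 253.7] yaw 1.4599 t 8.1 j [-0.17  0.09  1.69 -0.    1.35 -0.06] grip 32.2 F [-0.5 -0.3 -1. ]
shift [0.2412 0.0313 0.0038] turn 1.4599
```

View pics/o1.png

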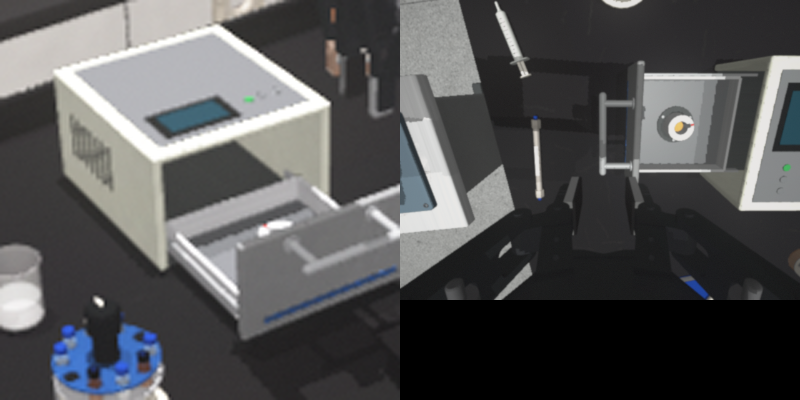

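Drawer is out. In the wrist view the hub's bright face is near (448,200) and the red mark lies to its right. Measuring both.

```bash
cat >> h.py <<'E'
def hub(c,T,guess,r=40):
    "hub face centre and keyway yaw from the wrist picture"
    u0,v0=map(int,proj(c,T,(*guess,49))); col=c["color"].astype(int); P=cloud(c,T)
    w=np.zeros((480,640),bool); w[max(v0-r,0):v0+r,max(u0-r,0):u0+r]=1
    red=w&(col[...,0]>col[...,1]+50)&(col[...,0]>col[...,2]+50)&(abs(col[...,1]-col[...,2])<40)
    face=w&(abs(P[...,2]-49)<5)
    q=P[face]; e=None
    cn=max(cv2.findContours(face.astype(np.uint8),0,1)[0],key=cv2.contourArea)
    (cu,cv_),rad=cv2.minEnclosingCircle(cn); el=cv2.fitEllipse(cv2.convexHull(cn))
    ctr=ray(c,T,*el[0],49); v,u=np.nonzero(red); rm=ray(c,T,u.mean(),v.mean(),49) if len(u) else None
    print("face n",face.sum(),"ellipse",el,"ctr",ctr.round(1),"enclosing",ray(c,T,cu,cv_,49).round(1),rad)
    if rm is not None:
        d=rm-ctr; print("red n",len(u),"px",u.mean().round(1),v.mean().round(1),rm.round(1),"dist",np.hypot(*d[:2]).round(1),"yaw",np.arctan2(d[1],d[0]).round(3))
E
python3 - <<'E'
from h import *
c=dict(np.load("/tmp/wrist1.npz")); T=c["T"]; hub(c,T,(595,20))
print(ray(c,T,448,200,49))
E
```

```text
face n 1100 ellipse ((448.69061279296875, 203.6377716064453), (40.50645446777344, 44.26654815673828), 57.29761505126953) ctr [596.8  24.3  49. ] enclosing [597.   24.2  49. ] 22.12483787536621
red n 15 px 467.3 199.3 [616.1  26.8  49. ] dist 19.5 yaw 0.128
[596.10524639  28.27792897  49.        ]
```

Run:
```python
from h import *
go(597,-5,175,1.463)
```

```text
now [467.1  33.7 253.7] yaw 1.4599 t 8.1 j [-0.17  0.09  1.69 -0.    1.35 -0.06] grip 32.2 F [-0.5 -0.3 -1. ]
shift [-0.0241  0.1328  0.0797] turn -0.0031
```

>>> arm_command(plan=[-0.006,0.033,0.02,0,0.032,-0.012,0.07,0.04,0,0.032,-0.018,0.105,0.06,0,0.032,-0.024,0.133,0.08,0,0.032,-0.024,0.133,0.08,0,0.032])

```text
t: 8.72
eef_pos: [594.2, -5.0, 166.2]
eef_rot: [0.746, 0.666, -0.002, -0.002]
force: [-1.0, 0.4, -0.9]
grip_width: 31.9
```

Run:
```python
from h import *
st,c,T=look("wrist"); np.savez("/tmp/wrist2.npz",T=T,**c); hub(c,T,(597,24),55)
u,v=map(int,proj(c,T,(597,24,49))); print(u,v)
cv2.imwrite("pics/hub.png",cv2.resize(c["color"][v-60:v+60,u-60:u+60][:,:,::-1],(480,480),interpolation=cv2.INTER_CUBIC))
go(525,270,250,1.463)
```

```text
face n 1931 ellipse ((327.14794921875, 196.06631469726562), (57.110435485839844, 57.2181282043457), 25.644878387451172) ctr [597.7  23.8  49. ] enclosing [597.7  23.8  49. ] 28.712635040283203
red n 18 px 350.6 189.8 [616.   26.7  49. ] dist 18.5 yaw 0.155
326 195
now [593.8  -4.6 167.6] yaw 1.4593 t 8.78 j [-0.2   0.39  1.52  0.    1.24 -0.08] grip 32.3 F [-0.2 -0.  -0.4]
shift [ 0.2653 -0.0993 -0.0818] turn -0.0037
```

View pics/hub.png

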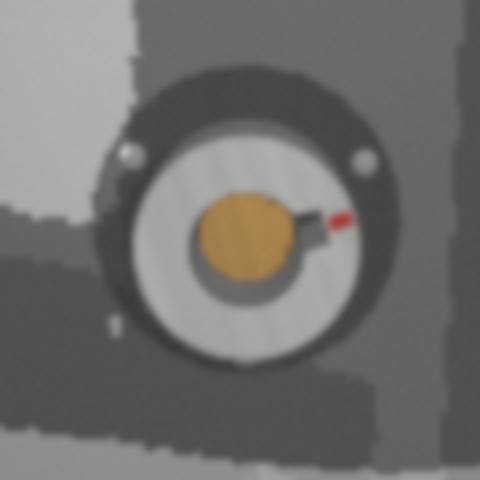

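Hub centre is (597.7, 23.8) and the keyway yaw is about 0.15 rad. Next is the carousel.

Run:
```python
from h import *
c=dict(np.load("/tmp/side0.npz")); T=c["T"]
print("bottle",ray(c,T,509,270,100),"beaker",ray(c,T,447,285,66))
go(520,255,210,1.27)
```

```text
bottle [712.18147756 377.01354418 100.        ] beaker [709.86117587 257.26127997  66.        ]
now [593.8  -4.6 167.6] yaw 1.4593 t 8.78 j [-0.2   0.39  1.52  0.    1.24 -0.08] grip 32.3 F [-0.2 -0.  -0.4]
shift [ 0.2498 -0.1024 -0.0418] turn 0.1893
```

>>> arm_command(plan=[0.04,-0.017,-0.02,0.03,0.06,0.09,-0.037,-0.045,0.07,0.085,0.14,-0.058,-0.045,0.11,0.085,0.195,-0.08,-0.045,0.15,0.085,0.24,-0.1,-0.045,0.189,0.085])

```text
t: 9.4
eef_pos: [520.1, 247.1, 216.0]
eef_rot: [0.805, 0.593, 0.0, -0.0]
force: [0.7, -0.4, -0.2]
grip_width: 84.8
```

>>> arm_command(plan=[0.01,-0.002,0,0,0.085,0.01,-0.002,0,0,0.085,0.01,-0.002,0,0,0.085,0.01,-0.002,0,0,0.085,0.01,-0.002,0,0,0.085])

```text
t: 10.02
eef_pos: [523.5, 254.2, 215.2]
eef_rot: [0.805, 0.593, -0.0, 0.0]
force: [0.2, 0.4, -0.3]
grip_width: 84.9
```

Run:
```python
from h import *
st,c,T=look("wrist"); np.savez("/tmp/wrist3.npz",T=T,**c); P=cloud(c,T); z=P[...,2]; col=c["color"].astype(int)
near=np.hypot(P[...,0]-525,P[...,1]-270)
k=(abs(z-120)<5)&(near<25); cn=max(cv2.findContours(k.astype(np.uint8),0,1)[0],key=cv2.contourArea); el=cv2.fitEllipse(cv2.convexHull(cn)); print("knob top",k.sum(),el,ray(c,T,*el[0],120))
b=(near<60)&(col[...,2]>col[...,0]+60)&(abs(z-70)<12); cn=np.vstack([q for q in cv2.findContours(b.astype(np.uint8),0,1)[0] if cv2.contourArea(q)>30]); h=cv2.convexHull(cn); el=cv2.fitEllipse(h); print("blue",b.sum(),np.median(z[b]),el,ray(c,T,*el[0],float(np.median(z[b]))))
u,v=map(int,proj(c,T,(525,270,90))); print(u,v); u=max(100,u);v=max(100,v)
save(c,"car.png") if 0 else cv2.imwrite("pics/car.png",cv2.resize(c["color"][v-100:v+100,u-100:u+100][:,:,::-1],(600,600),interpolation=cv2.INTER_CUBIC))
print(st["eef_pos"],yaw(st),st["grip_width"],u-100,v-100)
```

```text
knob top 1285 ((321.0576477050781, 218.0201873779297), (41.01493453979492, 41.647300720214844), 93.4425048828125) [525.27340294 271.54265429 120.        ]
blue 4867 68.5861008343432 ((321.5208740234375, 202.5950927734375), (102.33934783935547, 105.54209899902344), 85.53900146484375) [525.27645958 272.56705941  68.58610083]
321 210
[523.53026433 254.20864832 215.17582622] 1.2692427477167136 84.87324823167832 221 110
```

View pics/car.png

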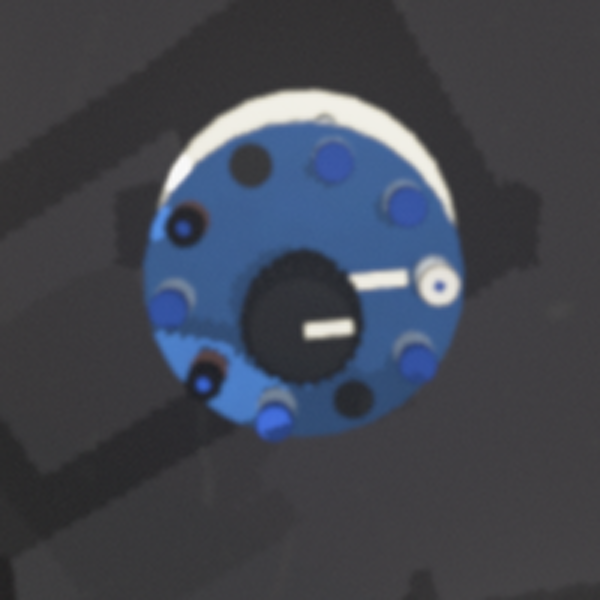

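The knob is at (525.3, 271.7). The white line runs from (355,284) to (408,278) in the crop, so the key yaw is about -0.20 and the carousel needs about +0.355 rad of turn. Going down to grip.

>>> arm_command(plan=[0.01,-0.002,0.01,0,0.085,0.017,-0.0035,0.04,0,0.085,0.017,-0.0035,0.08,0,0.085,0.017,-0.0035,0.11,0,0.085,0.017,-0.0035,0.12,0,0.085])

```text
t: 10.7
eef_pos: [523.2, 272.5, 92.5]
eef_rot: [0.805, 0.594, -0.002, -0.001]
force: [-0.2, 0.1, -0.1]
grip_width: 85.2
```

>>> arm_command(plan=[0,0,0,0,0.06,0,0,0,0,0.04,0,0,0,0,0.02,0,0,0,0,0.0,0,0,0,0,0.0], force=60)

```text
t: 11.32
eef_pos: [526.0, 272.7, 96.8]
eef_rot: [0.805, 0.593, 0.001, 0.001]
force: [-0.5, 0.3, 5.9]
grip_width: 27.0
```

Run:
```python
from h import *
go(525.3,271.7,95,1.27)
```

```text
now [526.  272.7  96.8] yaw 1.2707 t 11.32 j [ 0.29  0.45  1.61 -0.    1.08  0.59] grip 27.0 F [-0.5  0.3  5.9]
shift [-0.0012 -0.0003  0.0018] turn 0.0007
```

>>> arm_command(plan=[0,0,-0.01,0,0.0,0,0,-0.03,0,0.0,0,0,-0.055,0,0.0,0,0,-0.08,0,0.0,0,0,-0.1,0,0.0])

```text
t: 11.95
eef_pos: [524.4, 272.4, 196.1]
eef_rot: [0.805, 0.594, -0.0, -0.0]
force: [-0.1, 0.4, -3.8]
grip_width: 27.0
```

Run:
```python
from h import *
st,c,T=look("wrist"); go(597.7,23.8,195,1.27+0.355)
P=cloud(c,T); z=P[...,2]; p=st["eef_pos"]; near=np.hypot(P[...,0]-p[0],P[...,1]-p[1]); col=c["color"].astype(int)
b=(near<60)&(col[...,2]>col[...,0]+60)&(abs(z-(p[2]-28))<12); q=P[b]
cf=np.linalg.lstsq(np.c_[q[:,:2]-p[:2],np.ones(len(q))],q[:,2],rcond=None)[0]; print("blue",len(q),cf)
cv2.imwrite("pics/held.png",c["color"][:,:,::-1])
```

```text
now [525.8 272.8 199. ] yaw 1.2709 t 12.0 j [0.29 0.36 1.49 0.   1.3  0.59] grip 27.0 F [ 0.9  0.4 -0.9]
shift [-0.2167  0.1423  0.004 ] turn -0.3541
blue 7623 [-5.05894814e-03  8.37404906e-06  1.67884097e+02]
```

View pics/held.png

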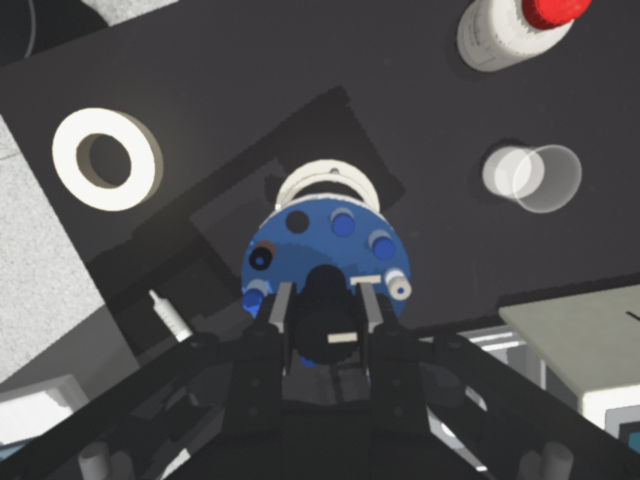

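Upright and firmly held. The carousel sits level between the pads, with the white line and white cap at (365,280) and (399,285). I'll carry it over the hub and turn it into line.

>>> arm_command(plan=[-0.02,0.013,0,-0.03,0.0,-0.055,0.036,0,-0.09,0.0,-0.095,0.062,0,-0.16,0.0,-0.135,0.088,0,-0.22,0.0,-0.17,0.111,0,-0.28,0.0])

```text
t: 12.62
eef_pos: [580.3, 75.6, 194.5]
eef_rot: [0.714, 0.701, -0.001, -0.001]
force: [0.1, 0.0, -4.1]
grip_width: 26.6
```

Run:
```python
from h import *
go(597.6,24.5,190,1.625)
```

```text
now [580.3  75.6 194.5] yaw 1.5524 t 12.62 j [-0.06  0.35  1.51 -0.    1.29 -0.04] grip 26.6 F [ 0.1  0.  -4.1]
shift [-0.0508  0.0182  0.0044] turn -0.0726
```

>>> arm_command(plan=[-0.025,0.009,0.002,-0.036,0.0,-0.045,0.016,0.004,-0.065,0.0,-0.051,0.018,0.004,-0.073,0.0,-0.051,0.018,0.004,-0.073,0.0,-0.051,0.018,0.004,-0.073,0.0])

```text
t: 13.25
eef_pos: [597.2, 26.9, 191.1]
eef_rot: [0.688, 0.726, 0.0, -0.0]
force: [0.1, 0.0, -3.2]
grip_width: 27.0
```

Run:
```python
from h import *
for n in("scene","side","wrist"):
    st,c,T=look(n); P=cloud(c,T); z=P[...,2]; p=st["eef_pos"]; col=c["color"].astype(int); near=np.hypot(P[...,0]-p[0],P[...,1]-p[1])
    b=(near<65)&(col[...,2]>col[...,0]+60)&(abs(z-(p[2]-29))<13); q=P[b]
    m=b.astype(np.uint8); h=cv2.convexHull(np.vstack(cv2.findContours(m,0,1)[0])); el=cv2.fitEllipse(h)
    print(n,p.round(1),len(q),"blue z",np.median(q[:,2]),"centre",ray(c,T,*el[0],float(np.median(q[:,2]))),el)
    al=(near<60)&(col.min(2)>170)&(z>p[2]-60)&(z<p[2]+60); print(" white px",P[al&(z>p[2]-24)&(z<p[2]-5)].mean(0) if al.any() else '')
    np.savez(f"/tmp/{n}4.npz",T=T,**c)
go(597.6,24.5,190,1.625)
```

```text
scene [597.2  26.9 191.1] 94 blue z 163.34171647494327 centre [595.96659791  23.41549071 163.34171647] ((314.04571533203125, 219.34706115722656), (19.543865203857422, 34.72897720336914), 85.93260192871094)
 white px [623.38583454  20.91291516 174.87609671]
side [597.3  26.9 191.2] 180 blue z 161.57496995183703 centre [599.77343968  23.26876827 161.57496995] ((328.09722900390625, 220.98977661132812), (24.980188369750977, 43.336544036865234), 89.88777160644531)
 white px [632.88760927  30.19347334 171.70820422]
wrist [597.4  26.9 191.3] 5497 blue z 162.96278284455235 centre [596.9805496   29.11513775 162.96278284] ((324.9193420410156, 274.6371765136719), (150.08726501464844, 165.06809997558594), 88.60214233398438)
 white px [633.06797754  31.4276939  175.82314694]
now [597.5  26.8 191.3] yaw 1.6248 t 13.4 j [-0.14  0.37  1.48  0.    1.29 -0.2 ] grip 27.1 F [ 1.1  0.7 -3.4]
shift [-0.0023  0.      0.0013] turn -0.0002
```

>>> arm_command(plan=[-0.0025,0,0.01,0,0.0,-0.0025,0,0.03,0,0.0,-0.0025,0,0.048,0,0.0,-0.0025,0,0.058,0,0.0,-0.0025,0,0.058,0,0.0])

```text
t: 14.02
eef_pos: [597.1, 23.5, 132.2]
eef_rot: [0.688, 0.726, -0.001, -0.001]
force: [-0.9, 0.1, -3.2]
grip_width: 27.4
```

Run:
```python
from h import *
st,c,T=look("scene"); a=c["color"][180:300,230:390]; np.savez("/tmp/scene5.npz",T=T,**c)
print("tip px scene",proj(c,T,(597.7,24,60)))
s2,c2,T2=look("side"); b=c2["color"][180:300,250:410]; print(proj(c2,T2,(597.7,24,60)))
f=lambda x:cv2.resize(x,(400,300),interpolation=cv2.INTER_CUBIC)
cv2.imwrite("pics/ins.png",cv2.hconcat([f(a),f(b)])[:,:,::-1])
st,c,T=look("wrist"); P=cloud(c,T); p=st["eef_pos"]; near=np.hypot(P[...,0]-p[0],P[...,1]-p[1]); col=c["color"].astype(int); z=P[...,2]
b=(near<65)&(col[...,2]>col[...,0]+60)&(abs(z-(p[2]-29))<13); print("blue z",np.median(z[b])); w=(near<60)&(col.min(2)>170)&(z>p[2]-24)&(z<p[2]-5); print(P[w].mean(0))
go(597.6,24.5,120,1.625)
```

```text
tip px scene (np.float64(313.93380093881115), np.float64(253.83587695396184))
(np.float64(328.85012149065074), np.float64(258.3870964638828))
blue z 105.25421763454077
[632.72964775  30.35561056 111.89129016]
now [598.4  23.3 134. ] yaw 1.6239 t 14.18 j [-0.15  0.42  1.55 -0.    1.16 -0.2 ] grip 27.1 F [-0.2 -0.6 -3.2]
shift [ 0.0012 -0.0007  0.014 ] turn -0.0011
```

View pics/ins.png

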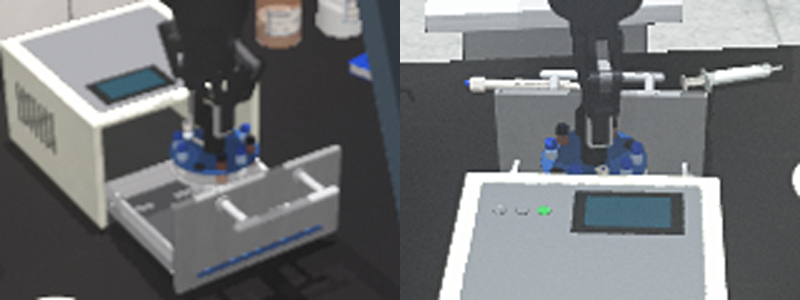

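The carousel hangs over the open drawer with clearance all round; the hub is hidden in both views, so I'll lower it slowly while watching the force.

>>> arm_command(plan=[0.001,0,0.004,0,0.0,0.001,0,0.008,0,0.0,0.001,0,0.012,0,0.0,0.001,0,0.014,0,0.0,0.001,0,0.014,0,0.0])

```text
t: 14.8
eef_pos: [597.6, 24.4, 119.0]
eef_rot: [0.688, 0.726, -0.0, -0.0]
force: [-0.4, 0.1, -3.6]
grip_width: 27.3
```

>>> arm_command(plan=[0,0,0.001,0,0.0,0,0,0.003,0,0.0,0,0,0.005,0,0.0,0,0,0.006,0,0.0,0,0,0.006,0,0.0])

```text
t: 15.42
eef_pos: [597.6, 24.6, 113.0]
eef_rot: [0.688, 0.726, -0.0, -0.0]
force: [-0.1, 1.5, -3.4]
grip_width: 27.1
```

>>> arm_command(plan=[0,0,0.001,0,0.0,0,0,0.003,0,0.0,0,0,0.005,0,0.0,0,0,0.006,0,0.0,0,0,0.006,0,0.0])

```text
t: 16.05
eef_pos: [597.6, 24.5, 107.0]
eef_rot: [0.688, 0.726, -0.0, -0.0]
force: [-0.2, 1.9, -3.9]
grip_width: 26.9
```

The key has slipped in with almost no force; pressing on against the ejector.

>>> arm_command(plan=[0,0,0.002,0,0.0,0,0,0.004,0,0.0,0,0,0.006,0,0.0,0,0,0.007,0,0.0,0,0,0.007,0,0.0])

```text
t: 16.68
eef_pos: [598.0, 24.4, 101.3]
eef_rot: [0.688, 0.726, 0.0, 0.0]
force: [-2.4, 1.5, 5.3]
grip_width: 27.2
```

>>> arm_command(plan=[0,0,0.002,0,0.0,0,0,0.004,0,0.0,0,0,0.006,0,0.0,0,0,0.007,0,0.0,0,0,0.007,0,0.0])

```text
t: 17.3
eef_pos: [600.9, 24.3, 97.7]
eef_rot: [0.688, 0.726, 0.003, 0.003]
force: [-1.3, 2.8, 19.8]
grip_width: 27.2
```

Run:
```python
from h import *
for n in("wrist","side","scene"):
    st,c,T=look(n); P=cloud(c,T); p=st["eef_pos"]; near=np.hypot(P[...,0]-599,P[...,1]-24); col=c["color"].astype(int); z=P[...,2]
    b=(near<65)&(col[...,2]>col[...,0]+60)&(abs(z-70)<13); q=P[b]
    cf=np.linalg.lstsq(np.c_[q[:,:2]-p[:2],np.ones(len(q))],q[:,2],rcond=None)[0]
    w=(near<60)&(col.min(2)>170)&(z>76)&(z<92); W=P[w].mean(0) if w.any() else np.zeros(3)
    print(n,"blue z",np.median(q[:,2]),cf.round(3),"cap",W.round(1),"yaw",np.arctan2(W[1]-24,W[0]-599).round(3))
    if n!="wrist":
        m=(c["z_map"]>0)&(abs(z-104)<7)&(P[...,0]>450)&(P[...,0]<480)&(abs(P[...,1]-36)<60); print(" bar",m.sum(),np.median(P[m],0) if m.any() else '')
go(598,24.4,97,1.625)
```

```text
wrist blue z 69.59076255820494 [-0.0000e+00  5.0000e-03  6.9462e+01] cap [636.2  32.   76.6] yaw 0.212
side blue z 67.51149370494159 [-3.1000e-02  5.3000e-02  6.5213e+01] cap [0. 0. 0.] yaw -3.102
 bar 103 [474.13902981   9.32633699 105.78926529]
scene blue z 70.39268995936334 [-4.6000e-02 -2.0000e-03  7.2318e+01] cap [634.5  28.9  80.6] yaw 0.137
 bar 182 [469.74416983  36.32525854 107.34397377]
now [600.9  24.2  97.7] yaw 1.6241 t 17.45 j [-0.15  0.46  1.59  0.    1.08 -0.2 ] grip 26.5 F [-1.6  2.  20.2]
shift [ 0.0003 -0.0029  0.0006] turn -0.0009
```

Run:
```python
from h import *
print(manip.close_job()); s=manip.observe(); print(s["t"],s["eef_pos"],s["force"],s["grip_width"])
```

```text
the job is handed in; nothing more can be done
None
the job is handed in; nothing more can be done
```

I handed the job in at about 17.5 s, still holding the carousel pressed into the hub with the drawer left out. The hand-in gives no verdict.

**What I did:** I pulled the drawer to its stop, lifted the carousel by its knob, turned it about 0.355 rad to line up with the keyway, and lowered it. The key slipped in on the first try with almost no force, and I pressed on against the ejector.

**Last checks:**
- **Seating:** the blue disc stood at z = 69.6 mm in the wrist view, which puts the underside at about 49.0 mm, level with the hub's face. The disc was level to about 0.005 rad in that view.
- **Push:** it was about 20 N and steady. Over the last few millimetres it rose by about 14 N, far more than the spring alone would give, so the carousel is resting on the face.
- **Grip:** the fingers were stopped at about 27 mm on the 29 mm knob, with the grip set to 60 N. I never measured the finger contact force itself.

**What disagreed:**
- **Fingertips:** they stand only about 2.5 mm ahead of the reported TCP, not the stated 25 mm. Because of this my first close on the drawer handle landed on top of the bar, with about 7 N. I used the measured value from then on.
- **Drawer start:** it seemed to start about 12 mm open, because it travelled about 129 mm before the stop.
- **Final press:** the TCP moved about 3 mm in x, and the drawer may have crept in by about that much. That would leave it near 137 mm, past the 120 mm needed.
- **Fixed cameras:** the scene and side cameras saw the disc only partly, and gave rougher heights (67.5 and 70.4 mm) and slopes (up to 0.05 rad). I trusted the wrist view over them.

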